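# Bleed down the drawer's spice lift

## Robot

A 6-joint arm with a two-finger parallel gripper is mounted at the origin on the work surface. World frame = base frame: x ahead of the robot, y to its left, z up, the work surface at z = 0. Lengths are in m, angles in rad, forces in N, time in s.
With the tool pointing down it reaches from about 0.375 to 0.925 m from the base axis. Payload 5.7 kg.
Tool frame: the origin (TCP) lies midway between the tips of the shut fingers; the grasp point (between the pads) lies 19 mm behind it; z points along the fingers, x is the direction in which the jaws open and shut, and the axes are right-handed (so a half turn about z gives the same grasp; the last joint's range is limited). The gripper opens to 88 mm and grips with 3 to 60 N. Pads are 20 mm wide; open, the fingers measure 115 mm over their backs; the gripper's body (75 mm by 178 mm) begins 61 mm behind the grasp point.
Start: joints at [1.153, 0.359, 1.51, -0, 1.272, -0.115], TCP at [0.179, 0.573, 0.223] pointing down, gripper open.
Joint ranges: [-2.97, 2.97], [-1.01, 2.36], [0.21, 2.38], [-0.96, 4.11], [0.2, 2.71], [-2.98, 2.98]. Speed limits (rad/s): [2.39, 2.39, 3.14, 3.14, 3.14, 3.14].

## Interface

Orientations are given as a unit quaternion [x, y, z, w].
In Python, from bench import move_ptp, servo_line, goto_joints, move_gripper, sleep, inverse_kinematics, capture, PlanningError, close_job, spot_in, silhouettes, current_clock, current_joint_pos, current_qvel, current_joint_torque, current_position, current_orientation, current_force, current_torque, current_finger_gap gives the robot as it stands. Calls block until the motion is done:
- move_ptp(position, orientation): joint-space move of the TCP to a pose.
- servo_line(position, orientation=None, rate=0.15, contact_N=None): straight line of the TCP; orientation=None keeps the orientation; rate is the mean speed in m/s. With contact_N (N) it stops when the force on the tool has changed by that much, and returns True; else False.
- goto_joints(angles): joint-space move.
- move_gripper(opening): finger opening in m; the grip force is fixed at half the most; returns when the fingers have stopped.
- sleep(seconds).
- inverse_kinematics(position, orientation): joint angles nearest the present ones, or None.
- capture(name): name is "scene" or "top" or "wrist"; returns a dict with "image" (384x512x3 uint8, blue, green, red), "range_z" (384x512 float32, m along the optical axis (not along the pixel's ray), 0 where there is no reading), "intrinsics" (3x3 intrinsics, pixels), "R" (3x3) and "t" (3): a world point X has camera coordinates R X + t. Camera axes: x right, y down, z forward; pixel columns grow to the right and rows downward; lengths in m; the calibration is good to about 2 mm. A picture is of the moment at which its call begins.
A pose or a line that the arm cannot do raises PlanningError and nothing moves.
- close_job(): hands the job in, once; it reports no verdict.
Trained networks look in the newest picture that a camera, given by its name, has taken for a name from the list of things; names that differ only in an ending like _2 or _b are one class to them, and where a whole thing is asked for, a point or a joint stands for the part that bears it (a point fixed in the world has none). Each returns a list of dicts, best first, with "conf" (0 to 1); they miss things now and then, are a little off and sometimes report something else, mostly with a low value. They report only what shows in the picture. A call takes as long as a camera call.
- spot_in(camera, query): "xy" ([column, row] in pixels, amid what is visible of it).
- silhouettes(camera, query): "region" (384x512 bool, what is visible of it) and "xy" ([column, row] in pixels, amid what is visible of it).
Readings, each from a call of its own:
- current_clock(): time.
- current_joint_pos(): joint angles.
- current_qvel(): joint speeds.
- current_joint_torque(): joint torques, N m.
- current_position(): TCP position.
- current_orientation(): TCP orientation.
- current_force(): force on the tool from outside, world axes, zero at the start.
- current_torque(): the same for the moment, N m.
- current_finger_gap(): finger opening in m.
Only numpy, scipy, OpenCV 4.12 (cv2) and the standard library are available. Lean on these libraries where they do the work, as an engineer would, in place of code of your own. Each camera call takes 0.05 s, during which the arm holds its last target.

## Task

The small spice lift in the drawer stands raised with a tin on it. Swing its red valve lever open just far enough that the platform sinks slowly under its load, never faster than 3 cm each second; once it is all the way down, swing the lever back until it just meets its shut stop, without pressing hard on the stop, and let go. Do not touch the platform or the tin on it, and leave the other things in the drawer where they are.

Things in the scene. Friction and masses are not known exactly. Their poses are not given: they have to be found in the camera images.
- lift: The spice lift, fixed to the drawer floor: a charcoal base plate 110 (x) by 270 (y) by 16 mm. Origin: centre of the plate's underside; z up. At y = -75 mm in its frame stands the ram housing (round, 60 mm across, top 50 mm above the origin) with a round steel platform on a steel ram; at y = +75 mm stands the valve block (42 mm square, top 47 mm above the origin) with the red lever on it.
- valve_axis (a point): The lever's upright turning axis, at the top of the valve block, 48 mm above the underside of the base plate. The lever swings at 2 to 6 N on its pin and stays where it is left. At 0 rad its bar meets the stop: a rigid steel post 8 mm across, 45 mm out from this axis, top 62 mm above the plate's underside. Pressing the bar on the post with over 20 N (about 20 N at the pin) damages it.
- lever_pin (a point): Centre of the top end of the red upright pin at the lever's end. The pin is 14 mm across and stands free for 36 mm below this point; it is 65 mm from the turning axis. Below it is the flat lever bar, 11 mm wide and 8 mm thick. Shut, the lever points along the lift's +x. Push or hold the pin to swing the lever.
- valve (a joint): Lever angle in rad: 0 = just shut; grows counter-clockwise seen from above (from the lift's +x towards its +y, away from the platform) to 1.5 = wide open. The ram stays put up to an angle that lies somewhere from 0.25 to 1.15, unknown since load and grip vary; from there the sinking speed grows by about 40 mm/s (30 to 50) per further 0.1 rad. Turning back slows or stops it again.
- ram (a joint): How far the platform has sunk, in m: 0 = fully raised, 0.060 = all the way down on its stop.
- platform (a point): Centre of the platform's upper face, 124 mm above the lift's origin when raised and 64 mm when down. The platform is 84 mm across with a 4 mm high rim, inner diameter 72 mm.
- tin: Round brushed-steel tin with windowed lid, 64 mm across, 45 mm tall, standing loose on the platform. Origin: centre of its underside.
- tin_a: A like tin on the magnetic strip; leave alone. Origin: centre of its underside.
- tin_b: A like tin on the magnetic strip; leave alone. Origin: centre of its underside.
- grinder: White ceramic grinder, 54 mm across, 100 mm tall, standing on the drawer floor; leave alone. Origin: centre of its underside.
- jar: Small glass jar with wire latch, 58 mm across, 68 mm tall, standing on the drawer floor; leave alone. Origin: centre of its underside.

How it is judged:
On the way, in this order (a step that is already met when the one before it is completed fails the run):
1. the platform has begun to sink (value of joint ram above 0.01 m).
2. the platform is all the way down (value of joint ram above 0.057 m), for 0.2 s.
At the end, for the whole second after the job is handed in: The platform is within 3 mm of its lowest position, the lever is within 0.04 rad (2.6 mm at its pin) of shut, and the tin stands upright and at rest on the platform (value of joint ram above 0.057 m and value of joint valve below 0.04 rad and angle between tin's own z axis and vertical below 0.1 rad and distance between tin and platform below 0.01 m and linear speed of tin below 0.02 m/s); the robot touches nothing.
It fails at once if the platform sinks faster than 30 mm/s (velocity of joint ram above 0.03 m/s).
It fails at once if the lever is pressed against its shut stop with more than 20 N (contact force between valve and lift above 20 N).
It fails at once if the robot pushes on the platform or the tin (contact force between any of the arm, the fingers and ram above 1 N or contact force between any of the arm, the fingers and tin above 1 N).
It fails at once if the tin on the platform tips or slides off (angle between tin's own z axis and vertical above 0.25 rad or distance between tin and platform above 0.015 m).
It fails at once if another thing in the drawer is moved by more than 15 mm (distance of any of tin_a, tin_b, grinder, jar from where it was at the start of the episode above 0.015 m).
It also fails if it takes over 72 s, if anything falls off the work surface, if the arm or the gripper's body presses on something with over 40 N, if the wrist force passes 120 N, or if a joint passes its speed limit or range.

## Working session

There is one attempt and no reset: what is moved stays moved. The work goes in short steps, each a Python script; the robot and the scene stay as the last script left them, time stands still between calls to the robot, and variables do not carry over. Pictures are saved under pics/ and viewed, and the job is handed in when it is done.

```bash
mkdir -p pics; ls; cat > h.py <<'E'
import numpy as np, cv2
from bench import *
def px2w(c,u,v,z=None):
    K=c["intrinsics"];d=c["range_z"][int(round(v)),int(round(u))] if z is None else z
    p=np.linalg.inv(K)@np.array([u,v,1.0])*d
    return c["R"].T@(p-c["t"])
def cloud(c,mask):
    v,u=np.nonzero(mask&(c["range_z"]>0)); d=c["range_z"][v,u]
    p=(np.linalg.inv(c["intrinsics"])@np.vstack([u,v,np.ones(len(u))]))*d
    return ((p-np.array(c["t"]).reshape(3,1)).T@c["R"])
E
python3 - <<'E'
from h import *
print(current_clock(),current_position(),current_orientation(),current_finger_gap())
for n in ["scene","top","wrist"]:
    c=capture(n); cv2.imwrite(f"pics/{n}0.png",c["image"])
    for q in ["lever_pin","valve_axis","platform","tin","grinder","jar","lift"]:
        for r in spot_in(n,q)[:3]:
            u,v=r["xy"]; print(n,q,np.round(r["xy"],1),round(r["conf"],2),np.round(px2w(c,u,v),3))
print(current_clock())
E
```

```text
pics
0.0 [0.17864715 0.57205988 0.22183191] [ 8.05675384e-01  5.92356591e-01 -7.95876789e-04  4.60095127e-04] 0.08788239657053569
scene lever_pin [277.2 174.7] 0.54 [0.48  0.198 0.013]
scene valve_axis [217.7 314.3] 0.57 [ 0.696 -0.32   0.08 ]
scene platform [236.9 194. ] 0.94 [ 0.543 -0.065  0.138]
scene tin [348.4 173. ] 0.94 [0.658 0.284 0.047]
scene tin [238.7 174.4] 0.8 [ 0.536 -0.048  0.182]
scene tin [294.1 152. ] 0.77 [0.485 0.274 0.052]
scene grinder [215.7 314.2] 0.6 [ 0.692 -0.321  0.078]
scene jar [145.9 266.1] 0.6 [ 0.49  -0.311  0.075]
scene jar [351.7 173.4] 0.44 [0.666 0.289 0.046]
scene lift [250.6 206.2] 0.9 [0.515 0.026 0.028]
top lever_pin [198.4 232.6] 0.75 [0.507 0.119 0.075]
top lever_pin [120.  174.7] 0.21 [0.641 0.302 0.066]
top valve_axis [219.3 236. ] 0.7 [0.5   0.075 0.05 ]
top platform [255.7 237.8] 0.96 [ 0.494 -0.007  0.178]
top tin [116.3 247.3] 0.95 [0.476 0.304 0.064]
top tin [263.7 227.9] 0.71 [ 0.513 -0.023  0.183]
top grinder [377.  159.1] 0.64 [ 0.667 -0.28   0.1  ]
top jar [379.4 249.1] 0.57 [ 0.468 -0.282  0.08 ]
top lift [223.8 234. ] 0.78 [0.504 0.064 0.051]
1.2
```

View pics/top0.png

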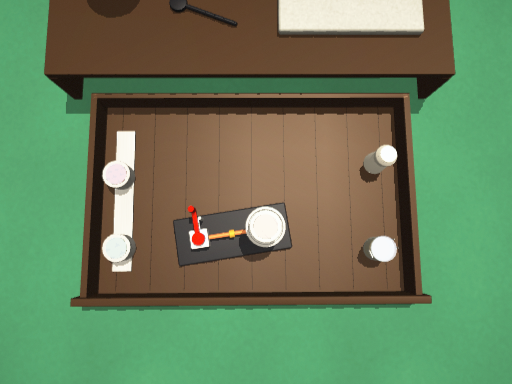

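View pics/scene0.png

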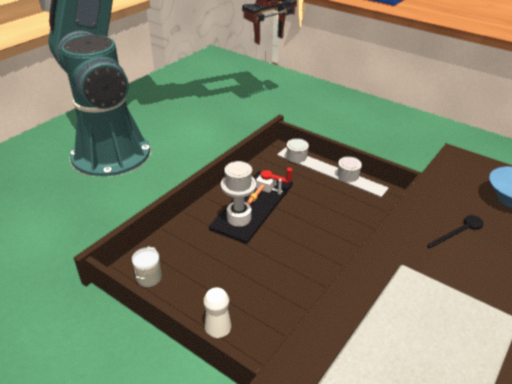

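The top picture shows the lift plate (175-291, 204-265), with the valve hub at about (198,238), the pin at (191,209), and the tin on the platform at (265,227). The networks' lever_pin hit is actually the hub, so I'll segment by colour instead.

```bash
python3 - <<'E'
from h import *
c=capture("top"); im=c["image"].astype(int)
b,g,r=im[...,0],im[...,1],im[...,2]
red=(r>110)&(g<60)&(b<60)
n,l,s,ce=cv2.connectedComponentsWithStats(red.astype(np.uint8))
for i in range(1,n):
    if s[i,4]>3: print(s[i],ce[i])
P=cloud(c,red)
vv,uu=np.nonzero(red&(c["range_z"]>0))
for (u,v,p) in zip(uu,vv,P): print(u,v,np.round(p,3)) if p[2]>0.075 or v<214 else None
m=silhouettes("top","lift")
for k in m[:2]: 
    print(k["conf"],k["region"].sum(),k["xy"])
# plate: dark charcoal points
Z=cloud(c,np.ones(red.shape,bool)).copy()
floor=px2w(c,300,200);print("floor",floor, px2w(c,250,250),px2w(c,180,250), "wall",px2w(c,230,300),px2w(c,90,200),px2w(c,250,98),"counter",px2w(c,200,60))
big=cv2.resize(c["image"][190:280,160:300],None,fx=5,fy=5,interpolation=cv2.INTER_CUBIC);cv2.imwrite("pics/topz.png",big)
c=capture("scene");big=cv2.resize(c["image"][150:250,200:310],None,fx=6,fy=6,interpolation=cv2.INTER_CUBIC);cv2.imwrite("pics/scz.png",big)
E
```

```text
[188 206   6   6  31] [190.5483871  208.58064516]
[192 211  12  34 208] [196.43269231 230.89903846]
190 206 [0.564 0.134 0.107]
191 206 [0.564 0.131 0.108]
192 206 [0.564 0.129 0.106]
188 207 [0.561 0.138 0.108]
189 207 [0.561 0.135 0.109]
190 207 [0.561 0.133 0.109]
191 207 [0.562 0.131 0.107]
192 207 [0.561 0.129 0.107]
193 207 [0.562 0.127 0.107]
188 208 [0.559 0.138 0.108]
189 208 [0.559 0.135 0.11 ]
190 208 [0.559 0.133 0.107]
191 208 [0.559 0.131 0.108]
192 208 [0.559 0.129 0.108]
193 208 [0.559 0.127 0.106]
188 209 [0.557 0.138 0.106]
189 209 [0.557 0.135 0.109]
190 209 [0.557 0.133 0.109]
191 209 [0.557 0.131 0.11 ]
192 209 [0.557 0.129 0.106]
193 209 [0.557 0.127 0.107]
188 210 [0.555 0.138 0.107]
189 210 [0.555 0.135 0.108]
190 210 [0.555 0.133 0.109]
191 210 [0.555 0.131 0.109]
192 210 [0.555 0.129 0.108]
193 210 [0.555 0.128 0.103]
189 211 [0.553 0.135 0.107]
190 211 [0.553 0.133 0.109]
191 211 [0.553 0.131 0.106]
192 211 [0.553 0.129 0.106]
195 211 [0.555 0.126 0.082]
194 212 [0.553 0.129 0.079]
195 212 [0.553 0.128 0.072]
192 213 [0.552 0.135 0.069]
193 213 [0.551 0.132 0.073]
194 213 [0.551 0.13  0.075]
195 213 [0.551 0.128 0.069]
196 213 [0.551 0.126 0.069]
192 216 [0.544 0.134 0.076]
199 233 [0.506 0.118 0.075]
203 235 [0.502 0.109 0.075]
192 237 [0.498 0.133 0.075]
202 237 [0.497 0.111 0.075]
196 239 [0.493 0.124 0.076]
203 240 [0.491 0.109 0.076]
200 241 [0.489 0.115 0.075]
198 243 [0.484 0.12  0.075]
0.62 4529 [223.3, 235.6]
floor [ 0.58609218 -0.11734529  0.01431345] [0.467164   0.00455718 0.02842188] [0.46823785 0.16795329 0.0299867 ] wall [0.36234227 0.04783788 0.08424229] [0.58163345 0.36393853 0.07407051] [0.82183032 0.00293628 0.07213853] counter [0.88296109 0.11236255 0.136944  ]
```

View pics/topz.png

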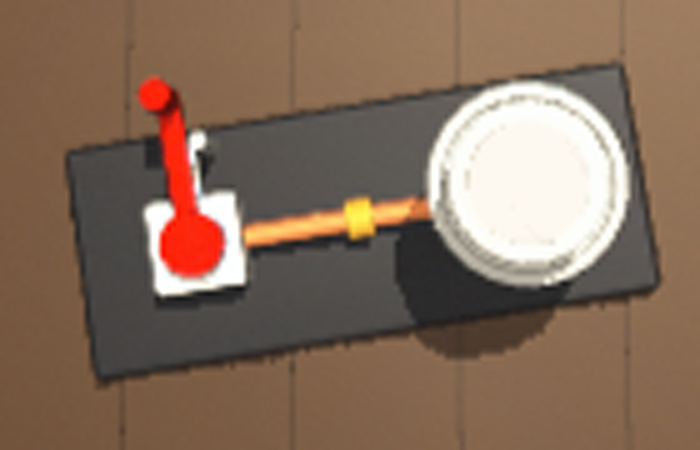

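View pics/scz.png

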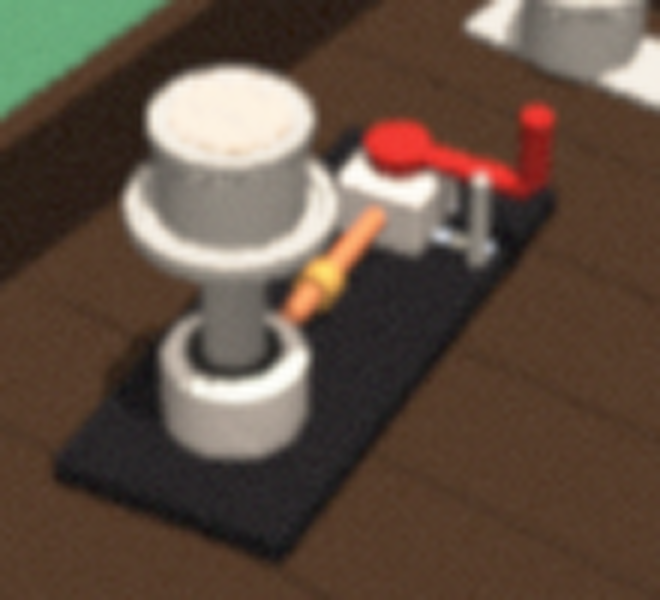

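```bash
cat >> h.py <<'E'
AX=np.array([0.495,0.1205]); L=0.065
TIN=np.array([0.517,-0.026])
def tinz(cam="scene"):
    c=capture(cam); P=cloud(c,np.ones(c["range_z"].shape,bool))
    P=P[(np.hypot(P[:,0]-TIN[0],P[:,1]-TIN[1])<0.022)&(P[:,2]>0.105)&(P[:,2]<0.2)]
    return (np.median(P[:,2]) if len(P)>20 else np.nan), len(P)
def quat(a): return np.array([np.cos(a/2),np.sin(a/2),0,0])
E
python3 - <<'E'
from h import *
for cam in ("scene","top"):
    print(cam,[ (round(float(z),4),n) for z,n in (tinz(cam) for _ in range(4))])
    c=capture(cam);P=cloud(c,np.ones((384,512),bool))
    T=P[(abs(P[:,2]-0.183)<.006)&(np.hypot(P[:,0]-TIN[0],P[:,1]-TIN[1])<0.05)]; print("tin ctr",T[:,:2].min(0),T[:,:2].max(0),T.mean(0))
    b,g,r=[c["image"][...,i].astype(int) for i in range(3)]
    R=cloud(c,(r>110)&(g<60)&(b<60)); R=R[(np.abs(R[:,0]-.53)<.08)&(np.abs(R[:,1]-.12)<.06)]
    pin=R[R[:,2]>.095 if cam=="scene" else R[:,2]>.1]; bar=R[R[:,2]<.085]
    print("pin",pin.mean(0),pin.min(0),pin.max(0),len(pin))
    hub=bar[(np.hypot(bar[:,0]-.495,bar[:,1]-.12)<.02)]; print("hub",hub.mean(0),hub.min(0),hub.max(0))
    K=P[(P[:,2]>.0225)&(P[:,2]<.034)&(abs(P[:,0]-.51)<.12)&(abs(P[:,1]-.05)<.2)]
    k=cv2.minAreaRect((K[:,:2]*1000).astype(np.float32)); print("plate",k, K[:,2].mean())
    W=P[(abs(P[:,2]-.061)<.004)&(np.hypot(P[:,0]-.495,P[:,1]-.12)<.035)]; print("block",W.min(0),W.max(0))
for th in (0,.6,1.2):
    ph=.16+th; p=AX+L*np.array([np.cos(ph),np.sin(ph)])
    print(inverse_kinematics([*p,.083],quat(ph+np.pi/2)),inverse_kinematics([*p,.083],quat(ph-np.pi/2)))
E
```

```text
scene [(0.1792, 159), (0.1791, 167), (0.1791, 166), (0.1791, 161)]
tin ctr [ 0.4881247  -0.06389303] [5.49965215e-01 3.44899438e-04] [ 0.51969908 -0.03131546  0.17881831]
pin [0.56197654 0.12728912 0.10236914] [0.55318836 0.1209301  0.0952078 ] [0.56795318 0.13564397 0.10762739] 29
hub [0.49937674 0.11630276 0.0701932 ] [0.4802923  0.10124779 0.06400456] [0.51464119 0.13270684 0.07426457]
plate ((508.84222412109375, 40.76507568359375), (111.66834259033203, 270.3151550292969), 9.029666900634766) 0.02616358220767623
block [0.47870288 0.0927433  0.0570117 ] [0.52700844 0.12102435 0.06454433]
top [(0.1807, 400), (0.1806, 398), (0.1807, 400), (0.1807, 400)]
tin ctr [ 0.48564031 -0.05698721] [0.54808779 0.0038471 ] [ 0.51637853 -0.02610787  0.18022183]
pin [0.55807657 0.13222374 0.10744664] [0.55270651 0.12656571 0.10357258] [0.56381843 0.13792672 0.10980362] 31
hub [0.49614818 0.12115647 0.07243348] [0.48204927 0.10895469 0.06930632] [0.51313653 0.13370446 0.07606628]
plate ((505.65582275390625, 46.87107849121094), (109.97380828857422, 269.9157409667969), 8.813960075378418) 0.027463023886609775
block [0.47307941 0.09955043 0.05700139] [0.51581018 0.14313186 0.06229959]
[ 1.09614301e-01  4.81544974e-01  1.71101878e+00 -4.44089210e-16
  9.49028904e-01 -1.62118203e+00] [ 1.09614301e-01  4.81544974e-01  1.71101878e+00 -4.44089210e-16
  9.49028904e-01  1.52041063e+00]
[ 1.74056096e-01  4.72946103e-01  1.72806768e+00 -4.44089210e-16
  9.40578875e-01 -2.15674023e+00] [ 1.74056096e-01  4.72946103e-01  1.72806768e+00 -4.44089210e-16
  9.40578875e-01  9.84852423e-01]
[ 2.19502615e-01  4.43555712e-01  1.78591255e+00 -4.44089210e-16
  9.12124393e-01 -2.71129371e+00] [ 2.19502615e-01  4.43555712e-01  1.78591255e+00 -4.44089210e-16
  9.12124393e-01  4.30298941e-01]
```

```bash
python3 - <<'E'
from h import *
ph=.175; p=np.array([.560,.130])
move_gripper(0.045)
move_ptp([*p,.15],quat(ph-np.pi/2))
print(current_clock(),current_position(),current_force(),current_finger_gap())
c=capture("wrist"); cv2.imwrite("pics/w1.png",c["image"])
b,g,r=[c["image"][...,i].astype(int) for i in range(3)]
R=cloud(c,(r>110)&(g<60)&(b<60)); 
pin=R[R[:,2]>.1]; hub=R[(R[:,2]<.085)&(R[:,0]<.512)]
for x in(pin,hub): 
    if len(x): print(len(x),x.mean(0),x.min(0),x.max(0))
print(tinz(),tinz("top"))
E
```

```text
4.775 [0.55990585 0.13075332 0.15013648] [0.80607655 0.57773171 0.42473185] 0.04516572156396289
339 [0.55974346 0.13338397 0.10800111] [0.55234143 0.12667665 0.10015789] [0.5656185  0.13980595 0.11053097]
875 [0.49552282 0.12124385 0.07245095] [0.44897133 0.01709554 0.02813653] [0.51199109 0.13559021 0.07559109]
(np.float64(0.17901626554107544), 161) (np.float64(0.1807125856206017), 399)
```

View pics/w1.png

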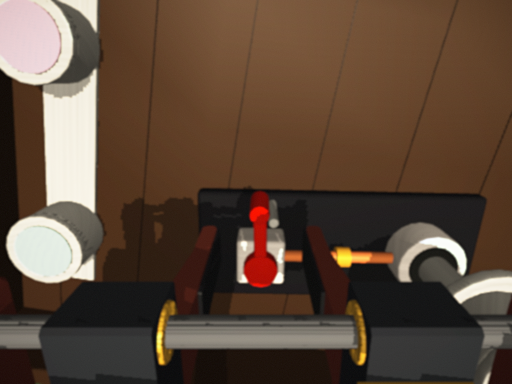

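The wrist view agrees with the top camera: pin at (0.5595, 0.133), hub at (0.4955, 0.121), lever close to shut. In the image the pin at (259,213) sits midway between the fingers. I'll descend and cage it.

```bash
cat >> h.py <<'E'
AX=np.array([0.4955,0.121]); YAW=0.156
Z=.083
def pose(th,off=0.0):
    "jaw centre at lever angle th, displaced off along tangent"
    ph=YAW+th; t=np.array([-np.sin(ph),np.cos(ph)])
    return [*(AX+L*np.array([np.cos(ph),np.sin(ph)])+off*t),Z],quat(ph-np.pi/2)
def ftan(th):
    ph=YAW+th; f=np.array(current_force()); return float(f[0]*-np.sin(ph)+f[1]*np.cos(ph)), float(f[0]*np.cos(ph)+f[1]*np.sin(ph)), float(f[2])
E
python3 - <<'E'
from h import *
p,q=pose(0.02)
servo_line([p[0],p[1],.13],q,rate=.1)
print(servo_line(p,q,rate=.06,contact_N=6),current_position(),current_force())
move_gripper(0.026)
t0=current_clock()
print(t0,current_finger_gap(),np.round(ftan(0),2))
for off in (.002,.004,.006):
    p,q=pose(.02,off); servo_line(p,q,rate=.03); print(off,np.round(ftan(.02),2),current_position()-np.array(p),current_clock())
print(tinz())
c=capture("wrist"); cv2.imwrite("pics/w2.png",c["image"])
E
```

```text
False [0.55979104 0.13243057 0.08320894] [0.25354734 0.36721024 0.00937275]
6.725 0.02612288502186753 [-0.27 -0.77  0.03]
0.002 [0.02 0.17 0.94] [-5.22381402e-05  1.34211722e-04 -1.50076500e-05] 6.975
0.004 [ 0.58 -0.44 -0.21] [-4.06774960e-05  1.13329316e-04 -3.25202273e-05] 7.225
0.006 [ 0.15  0.87 -0.81] [ 5.59363921e-05  3.81206823e-05 -7.29054961e-07] 7.475
(np.float64(0.17910149763637312), 163)
```

View pics/w2.png

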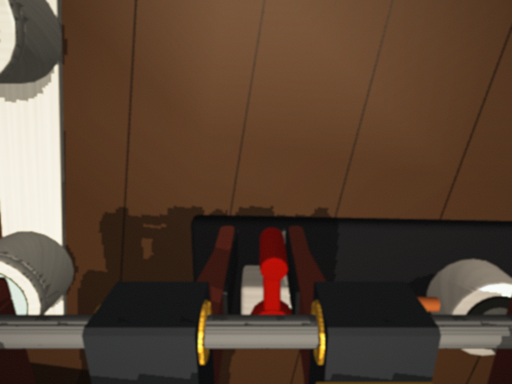

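The pin at (273,265) sits between the fingers, near the platform-side one, and nothing has moved. Next I'll narrow the cage and open in small steps, watching the height of the tin's lid.

```bash
python3 - <<'E'
from h import *
OFF=.002
move_gripper(.018)
print("gap",current_finger_gap(),np.round(ftan(0),2),current_clock())
for th in (.1,.18):
    p,q=pose(th,OFF); servo_line(p,q,rate=.02); print(th,np.round(ftan(th),2),np.round(tinz()[0],4),round(current_clock(),2))
z0=tinz()[0]; hit=False; th0=th
log=[]
while th<1.3:
    th+=.02; p,q=pose(th,OFF); servo_line(p,q,rate=.02)
    z=tinz()[0]; log.append((round(th,2),round((z0-z)*1000,2),round(ftan(th)[0],1),round(current_clock(),2)))
    if not np.isfinite(z) or z0-z>.0005: hit=True;break
print(*log[::4],log[-1],sep="\n")
# measure speed, then hold/adjust
prev=(current_clock(),z)
n=0
while current_clock()<64:
    sleep(.2); t=current_clock(); z=tinz()[0]; v=(prev[1]-z)/(t-prev[0]); prev=(t,z)
    print(round(t,2),"th",round(th,3),"sunk",round((z0-z)*1000,2),"v mm/s",round(v*1000,1))
    if z0-z>.0595 or (z0-z>.057 and v<.0005): break
    if z0-z<.054:
        d=0
        if v<.004: d=.01
        elif v<.008: d=.006
        elif v>.020: d=-.01-0*0
        if d: th+=d; p,q=pose(th,OFF if d>0 else -OFF); servo_line(p,q,rate=.02 if d>0 else .05)
    if not np.isfinite(z): print("nan");break
print(current_clock(),th,current_force())
open("th.txt","w").write(str(th))
E
```

```text
gap 0.01813289607086476 [-3.76  0.08 -0.2 ] 7.95
0.1 [-2.86  0.23 -0.45] 0.1791 8.25
0.18 [ 0.77 -0.24 -0.42] 0.179 8.71
(0.2, np.float64(0.27), -1.3, 9.06)
(0.28, np.float64(0.27), -2.8, 10.26)
(0.36, np.float64(0.42), -2.4, 11.46)
(0.44, np.float64(0.46), -2.4, 12.66)
(0.52, np.float64(0.29), -1.6, 13.86)
(0.6, np.float64(0.2), -2.4, 15.06)
(0.68, np.float64(0.34), -2.5, 16.26)
(0.76, np.float64(0.29), -2.8, 17.46)
(0.84, np.float64(0.31), -3.0, 18.66)
(0.92, np.float64(0.2), -3.8, 19.86)
(0.94, np.float64(1.45), -3.3, 20.16)
20.36 th 0.94 sunk 2.87 v mm/s 7.1
20.86 th 0.946 sunk 6.14 v mm/s 6.5
21.36 th 0.952 sunk 10.07 v mm/s 7.9
21.86 th 0.958 sunk 14.47 v mm/s 8.8
22.11 th 0.958 sunk 16.67 v mm/s 8.8
22.36 th 0.958 sunk 18.83 v mm/s 8.7
22.61 th 0.958 sunk 20.63 v mm/s 7.2
23.11 th 0.964 sunk 25.14 v mm/s 9.0
23.36 th 0.964 sunk 27.67 v mm/s 10.1
23.61 th 0.964 sunk 29.38 v mm/s 6.8
24.11 th 0.97 sunk 34.65 v mm/s 10.6
24.36 th 0.97 sunk 36.73 v mm/s 8.3
24.61 th 0.97 sunk 39.46 v mm/s 10.9
24.86 th 0.97 sunk 41.96 v mm/s 10.0
25.11 th 0.97 sunk 44.3 v mm/s 9.4
25.36 th 0.97 sunk 46.58 v mm/s 9.1
25.61 th 0.97 sunk 48.63 v mm/s 8.2
25.86 th 0.97 sunk 50.72 v mm/s 8.3
26.11 th 0.97 sunk 53.28 v mm/s 10.3
26.36 th 0.97 sunk 55.17 v mm/s 7.5
26.61 th 0.97 sunk 57.5 v mm/s 9.3
26.86 th 0.97 sunk 59.42 v mm/s 7.7
27.11 th 0.97 sunk 60.21 v mm/s 3.1
27.1583 0.9700000000000005 [ 1.7457547  -1.23559459  0.98617533]
```

Platform is down after 60 mm, with the peak at about 11 mm/s. Now I'll close gently.

```bash
python3 - <<'E'
from h import *
OFF=-.002
th=float(open("th.txt").read())
while th>.17:
    th=max(th-.1,.165); p,q=pose(th,OFF); servo_line(p,q,rate=.025)
    print(round(th,3),np.round(ftan(th),1),round(current_clock(),2))
print(tinz())
def F(th,n=4):
    return float(np.mean([(ftan(th)[0],sleep(.02))[0] for _ in range(n)]))
fs=[]
while th>-.12 and current_clock()<62:
    step=.015 if th>.07 else .005
    th-=step; p,q=pose(th,OFF); hit=servo_line(p,q,rate=.008 if step>.01 else .004, contact_N=5)
    f=F(th); print(round(th,3),round(f,2),hit,round(current_clock(),2))
    if hit or f>7.5: break
c=capture("wrist"); cv2.imwrite("pics/w3.png",c["image"])
c=capture("top"); cv2.imwrite("pics/t3.png",cv2.resize(c["image"][190:280,160:300],None,fx=5,fy=5,interpolation=cv2.INTER_CUBIC))
print(th,current_position(),current_clock())
open("th.txt","w").write(str(th))
E
```

```text
0.87 [4.4 1.7 1. ] 27.73
0.77 [ 2.9  0.3 -0.6] 28.13
0.67 [ 4.2 -0.5 -1. ] 28.54
0.57 [ 3.  -0.1 -3. ] 28.95
0.47 [ 2.6 -0.8 -2.7] 29.36
0.37 [ 3.6 -0.9 -2.1] 29.77
0.27 [ 2.8  0.2 -3.5] 30.18
0.17 [ 2.7 -0.1 -2.8] 30.58
0.165 [ 4.   0.9 -2.8] 30.83
(np.float64(0.11903990011412732), 162)
0.15 5.07 False 31.23
0.135 4.94 False 31.57
0.12 5.11 False 31.91
0.105 5.0 False 32.25
0.09 4.69 False 32.59
0.075 4.57 False 32.93
0.06 4.93 False 33.27
0.055 4.63 False 33.59
0.05 5.4 False 33.91
0.045 5.04 False 34.23
0.04 4.69 False 34.54
0.035 5.64 False 34.86
0.03 5.53 False 35.17
0.025 4.66 False 35.49
0.02 5.42 False 35.81
0.015 5.13 False 36.12
0.01 5.35 False 36.44
0.005 5.32 False 36.76
0.0 5.45 False 37.08
-0.005 5.14 False 37.39
-0.01 5.05 False 37.71
-0.015 5.2 False 38.02
-0.02 4.98 False 38.34
-0.025 5.94 False 38.66
-0.03 6.97 False 38.98
-0.035 7.13 False 39.29
-0.04 8.2 False 39.61
-0.03999999999999998 [0.56035994 0.12742524 0.08307116] 39.7083
```

View pics/w3.png

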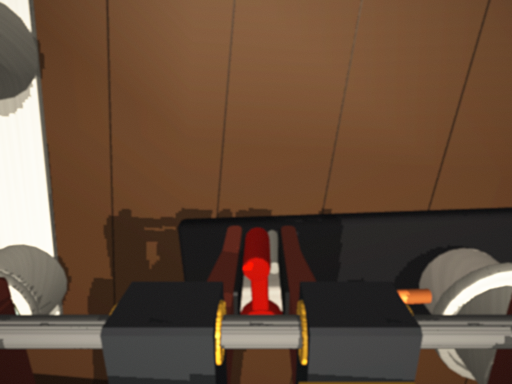

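The force rises steadily from 5.2 to 8.2 N over the last 0.015 rad, which looks like stop contact. Two more small steps should confirm it, then I'll release.

```bash
python3 - <<'E'
from h import *
th=float(open("th.txt").read())
def F(th,n=5): return float(np.mean([(ftan(th)[0],sleep(.02))[0] for _ in range(n)]))
print(F(th))
for _ in range(3):
    th-=.004; p,q=pose(th,-.002); servo_line(p,q,rate=.004,contact_N=5); f=F(th); print(round(th,3),round(f,2))
    if f>9.5: break
move_gripper(.04); print("released",np.round(ftan(th),2),current_finger_gap())
p=current_position(); servo_line([p[0],p[1],.2],rate=.1)
print(current_clock(),current_force())
c=capture("wrist"); cv2.imwrite("pics/w4.png",c["image"])
b,g,r=[c["image"][...,i].astype(int) for i in range(3)]
R=cloud(c,(r>110)&(g<60)&(b<60)); pin=R[R[:,2]>.1].mean(0); hub=R[(R[:,2]<.085)&(R[:,2]>.06)&(np.hypot(R[:,0]-.4955,R[:,1]-.121)<.02)].mean(0)
print(pin,hub,"angle",np.arctan2(pin[1]-hub[1],pin[0]-hub[0])-YAW, np.arctan2(pin[1]-AX[1],pin[0]-AX[0])-YAW, tinz())
E
```

```text
8.345218633575389
-0.044 9.14
-0.048 9.68
released [-0.7   0.01 -0.26] 0.04046643455222609
42.325 [ 0.67766164  0.47070335 -0.23585623]
[0.56016654 0.13035842 0.1104133 ] [0.49712709 0.12184705 0.07366009] angle -0.02179493982095093 -0.012279590477951102 (np.float64(0.11926081257965804), 158)
```

View pics/w4.png

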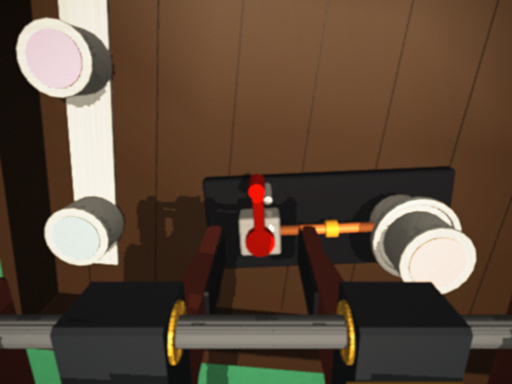

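The bar lies against the post at about (267,195), the tin stands on the lowered platform, and the fingers are clear of everything. Handing in.

```bash
python3 - <<'E'
from h import *
print(tinz(), current_clock(), close_job())
E
```

```text
the job is handed in; nothing more can be done
(np.float64(0.11899045637626315), 164) 42.475 None
```

I opened the valve until the platform sank slowly to the bottom, then closed it gently onto its shut stop, released it and handed the job in at 42.5 s. No verdict was reported.

- **Opening:** I held the pin loosely between the fingers and opened the lever in 0.02 rad steps. The platform started to sink at about 0.94 rad. It went down 60 mm, and the fastest speed I measured was about 11 mm/s.
- **Closing:** The push on the pin stayed near 5 N until the bar met the stop, then rose steadily. I stopped at 9.7 N and let go.
- **Last checks:**
  - The lever read between -0.01 and -0.02 rad, which is shut within measurement error.
  - The tin lid stayed at 0.119 m, 60 mm below where it started, and the tin looked upright in the last picture.
  - The gripper was lifted clear, with no contact force beyond sensor noise.
- **Disagreements:**
  - The scene camera placed things about 6 mm away from where the top and wrist cameras did, so I used the latter two.
  - The network's best guess for the pin in the top view was really the lever's hub, so I located the pin by colour and depth instead.
- **Not checked:** I did not measure the other things in the drawer again at the end. The arm did not go near the grinder or jar.

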